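# Line up screw caps by diameter on the inspection rail

## Robot

A 7-joint arm with a two-finger parallel gripper is mounted at the origin on the work surface. World frame = base frame: x ahead of the robot, y to its left, z up, the work surface at z = 0. Lengths are in m, angles in rad, forces in N, time in s.
With the tool pointing down it reaches from about 0.425 to 0.875 m from the base axis. Payload 8.4 kg.
Tool frame: the origin (TCP) lies at the very end of the fingers, on their centre line; the grasp point (between the pads) lies 19 mm behind it (robot.hold_point_z is the z of the grasp point in the tool frame, in m); z points along the fingers, y is the line along which they close (so a half turn about z gives the same grasp; the last joint's range is limited). The gripper opens to 87 mm and grips with 3 to 60 N. Pads are 19 mm wide; open, the fingers measure 117 mm over their backs; the gripper's body (75 mm by 190 mm) begins 51 mm behind the grasp point.
Start: joints at [-0.099, 0.333, 0.04, 1.465, -0.013, 1.343, -0.059], TCP at [0.65, -0, 0.223] pointing down, gripper open.
Joint ranges: [-2.58, 2.58], [-0.38, 2.09], [-1.3, 1.39], [0.25, 2.4], [-1.5, 4.64], [0.08, 2.09], [-2.65, 2.65]. Speed limits (rad/s): [2.22, 2.22, 2.79, 2.79, 3.14, 3.14, 3.14].

## Interface

Orientations are given as a rotation vector (axis times angle).
In Python, from station import status, vision, ticket, robot gives the robot as it stands.
- The arm moves only by the tool carry_out, never from a script. Its argument "moves" is a list of rows, each a list of 5 numbers: the shift along the tool's x, y, z in units of 40 mm (1.0 is 40 mm), then the turn about the tool's z in units of 8 degrees (1.0 is 8 degrees), then the closure, from -1 (fully open) to 1 (shut). A call has 1 to 10 rows; each row is the pose to reach, as a shift and turn from the pose commanded when the call began, along the tool's axes at that moment; what a row does not reach only later rows make up. A row lasts 1/10 s, in which the tool goes at most 50 mm and 8.59 degrees, less where a joint would pass 70% of its speed; a pose out of reach is approached as far as the arm can. A call with a gripper value outside its range is refused whole. The fingers move at their own pace and stop on an object; the grip force is fixed at half the most. Time passes only in rows, so rows that repeat a pose let the fingers close. It gives the time, the measured TCP pose, the force, the opening and the grip force at its end, in the units of the state.
- status.read_state(): the state, without advancing time (a new reading comes with each control period).
- vision.snapshot(name): name is "scene" or "side" or "wrist"; returns a dict with "img" (400x640x3 uint8, blue, green, red), "mtx" (3x3 intrinsics, pixels), "extrinsics" (4x4, takes a point from camera to world coordinates). Camera axes: x right, y down, z forward; pixel columns grow to the right and rows downward; lengths in m; the calibration is good to about 2 mm. A picture is of the moment at which its call begins. There is no depth.
- ticket.finish_job(): hands the job in; it is judged then, once.
The state is a dict: "t": time; "qpos": joint angles; "joint_vel": joint speeds; "joint_torque": joint torques, N m; "position": TCP position; "orientation": TCP orientation; "contact_force": force on the tool from outside, world axes, zero at the start; "ft_torque": the same for the moment, N m; "finger_gap": finger opening in m; "finger_force": force on a finger pad.
Only numpy, scipy, OpenCV 4.12 (cv2) and the standard library are available. Lean on these libraries where they do the work, as an engineer would, in place of code of your own. Each camera call takes 0.05 s, during which the arm holds its last target. There are 200 camera calls.

## Task

Line up the four blue screw caps on the round marks of the dark rail in order of diameter: the smallest on the red mark at one end, then growing along the row to the largest on the white mark at the other end. Stand each cap upright as it stands now, centred on its mark, and let go of it. Leave the black loupe and the clear tub where they are.

Things in the scene. Friction and masses are not known exactly. Their poses are not given: they have to be found in the camera images.
- cap_24: The smallest blue screw cap: a solid upright round disc, 24 mm in diameter and 28 mm tall, ribbed round its side, lighter blue disc on its top, standing upright on the table; under 60 g. Origin: centre of its underside; z up the axis.
- cap_34: The second smallest blue screw cap: a solid upright round disc, 34 mm in diameter and 28 mm tall, ribbed round its side, lighter blue disc on its top, standing upright on the table; under 60 g. Origin: centre of its underside; z up the axis.
- cap_44: The second largest blue screw cap: a solid upright round disc, 44 mm in diameter and 28 mm tall, ribbed round its side, lighter blue disc on its top, standing upright on the table; under 60 g. Origin: centre of its underside; z up the axis.
- cap_54: The largest blue screw cap: a solid upright round disc, 54 mm in diameter and 28 mm tall, ribbed round its side, lighter blue disc on its top, standing upright on the table; under 60 g. Origin: centre of its underside; z up the axis.
- mark_red: The red round mark, 64 mm across, at one end of the row on the dark rail. Origin: its centre, on the rail's top face (6 mm above the table); z up, y along the row. The rail is a fixed flat dark bar, 80 mm by 340 mm, 6 mm high, without rims; its four marks lie flat in one straight row 82 mm apart.
- mark_a: A white round mark, 64 mm across, one of the two inner ones of the row (either the one next to the red mark or the one after) on the dark rail. Origin: its centre, on the rail's top face (6 mm above the table); z up, y along the row. The rail is a fixed flat dark bar, 80 mm by 340 mm, 6 mm high, without rims; its four marks lie flat in one straight row 82 mm apart.
- mark_b: A white round mark, 64 mm across, the other of the two inner ones of the row on the dark rail. Origin: its centre, on the rail's top face (6 mm above the table); z up, y along the row. The rail is a fixed flat dark bar, 80 mm by 340 mm, 6 mm high, without rims; its four marks lie flat in one straight row 82 mm apart.
- mark_far: The white round mark, 64 mm across, at the other end of the row, farthest from the red mark, on the dark rail. Origin: its centre, on the rail's top face (6 mm above the table); z up, y along the row. The rail is a fixed flat dark bar, 80 mm by 340 mm, 6 mm high, without rims; its four marks lie flat in one straight row 82 mm apart.
- loupe: A black inspection loupe (bystander), waisted, 36 mm in diameter and 40 mm tall, standing loose among the caps. Origin: centre of its underside.
- tub: A clear open tub of small white moulded parts (bystander), 158 by 118 mm and 66 mm tall over its rim, to the robot's right of the rail, loose. Origin: centre of its underside.
Not all that is in view belongs to the job. Leave any orange look-alike of the cap_24 alone.

How it is judged:
At the end, for the whole second after the job is handed in: The 24 mm cap stands on the red mark, the 34 mm cap on the white mark next to it, the 44 mm cap on the next, the 54 mm cap on the far end mark; each upright (within 0.1 rad), resting on the rail (within 4 mm), within 12 mm of its mark's centre, released and at rest (horizontal distance between cap_24 and mark_red below 0.012 m and z of cap_24 in the frame of mark_red between -0.004 and 0.004 m and angle between each of cap_24, cap_54's own z axis and vertical below 0.1 rad and horizontal distance between cap_54 and mark_far below 0.012 m and z of cap_54 in the frame of mark_far between -0.004 and 0.004 m and ((horizontal distance between mark_a and mark_red below 0.12 m and horizontal distance between cap_34 and mark_a below 0.012 m and z of cap_34 in the frame of mark_a between -0.004 and 0.004 m and angle between each of cap_34, cap_44's own z axis and vertical below 0.1 rad and horizontal distance between cap_44 and mark_b below 0.012 m and z of cap_44 in the frame of mark_b between -0.004 and 0.004 m) or (horizontal distance between mark_b and mark_red below 0.12 m and horizontal distance between cap_34 and mark_b below 0.012 m and z of cap_34 in the frame of mark_b between -0.004 and 0.004 m and angle between each of cap_34, cap_44's own z axis and vertical below 0.1 rad and horizontal distance between cap_44 and mark_a below 0.012 m and z of cap_44 in the frame of mark_a between -0.004 and 0.004 m)) and linear speed of each of cap_24, cap_34, cap_44, cap_54 below 0.02 m/s); the robot touches nothing.
It fails at once if the loupe is moved by more than 20 mm or tipped (distance of loupe from where it was at the start of the episode above 0.02 m or angle between loupe's own z axis and vertical above 0.5 rad).
It fails at once if the tub is moved by more than 20 mm (distance of tub from where it was at the start of the episode above 0.02 m).
It also fails if it takes over 88 s, if anything falls off the work surface, if the arm or the gripper's body presses on something with over 40 N, if the wrist force passes 120 N, or if a joint passes its speed limit or range.

## Working session

There is one attempt and no reset: what is moved stays moved. The work goes in short steps, Python scripts to look and compute and a tool call to move; the robot and the scene stay as the last step left them, time stands still between calls to the robot, and variables do not carry over. Pictures are saved under pics/ and viewed, at most 14 in all, crops included, and the job is handed in when it is done.

Besides the shell and the picture viewer there is one more tool, called after "Request:" by a JSON object that holds its "name" and its "arguments". carry_out: Moves the arm, as the interface text tells. Its arguments: {"type":"object","properties":{"moves":{"type":"array"}},"required":["moves"]}

```bash
mkdir -p pics
python3 - <<'E'
from station import status, vision
import cv2
for n in ("scene","side","wrist"):
    s=vision.snapshot(n); cv2.imwrite(f"pics/{n}0.png",s["img"]); print(n,s["extrinsics"].round(3).tolist() if hasattr(s["extrinsics"],'round') else s["extrinsics"])
print(status.read_state())
E
```

```text
scene [[0.375, 0.726, -0.576, 1.208], [0.927, -0.294, 0.233, -0.354], [0.0, -0.622, -0.783, 0.918], [0.0, 0.0, 0.0, 1.0]]
side [[0.701, -0.531, 0.476, 0.123], [-0.713, -0.53, 0.458, -0.493], [0.009, -0.661, -0.751, 0.696], [0.0, 0.0, 0.0, 1.0]]
wrist [[1.0, -0.0, -0.0, 0.65], [-0.0, -0.953, -0.304, 0.085], [-0.0, 0.304, -0.953, 0.385], [0.0, 0.0, 0.0, 1.0]]
{'t': 0.15, 'qpos': array([-0.09918822,  0.33374919,  0.03988505,  1.46607809, -0.01336527,
        1.34331032, -0.05850424]), 'joint_vel': array([-2.01700416e-03, -1.79238879e-03,  8.06453058e-05, -2.41653615e-03,
        1.75130859e-03,  2.69913783e-04, -1.00468099e-03]), 'joint_torque': array([ 1.24259990e-03, -6.56844234e+01,  1.33660264e+00, -4.04110801e+01,
       -5.95439016e-02,  4.17590642e-02, -1.22402304e-05]), 'position': array([ 6.49624728e-01, -4.96688847e-05,  2.21858512e-01]), 'orientation': array([-2.22090157e+00, -2.22082717e+00,  1.54842250e-03]), 'contact_force': array([ 0.36593773, -0.92762678,  0.07557901]), 'ft_torque': array([ 0.0044907 , -0.0081764 ,  0.03054058]), 'finger_force': 0.0, 'finger_gap': 0.08725026964183227}
```

View pics/scene0.png

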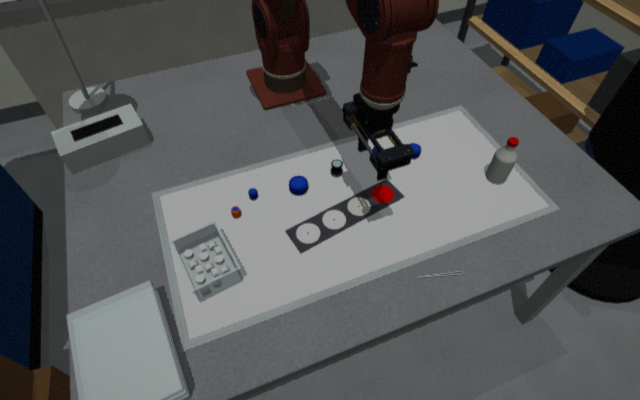

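View pics/side0.png

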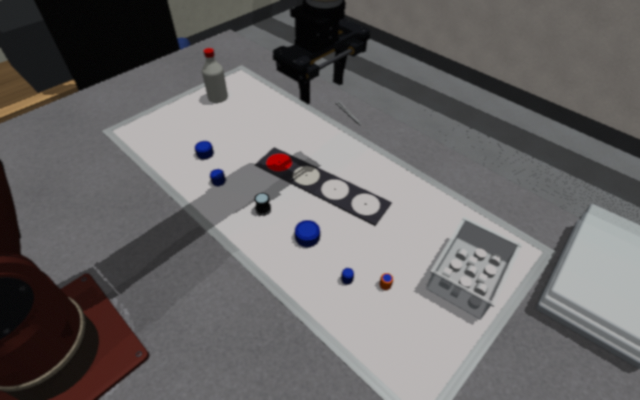

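View pics/wrist0.png

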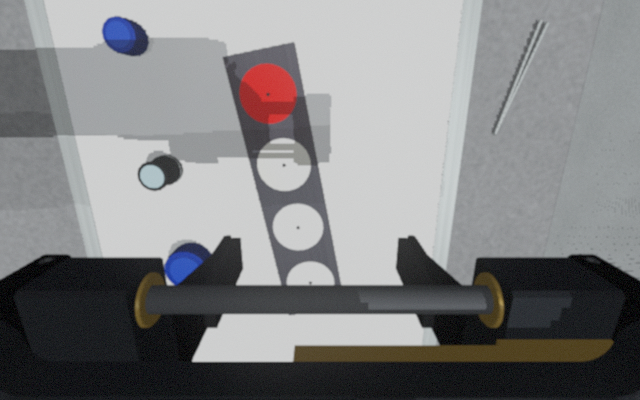

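The side view shows all of it:
- **Blue caps:** (204,149), (217,176), (307,233) and (347,275).
- **Orange look-alike:** (386,281).
- **Loupe:** (262,203).
- **Rail:** red mark at (278,161), far mark at (365,205).
- **Tub:** (466,268).

The wrist view also shows the marks, with a dot at each centre.

```bash
cat > h.py <<'E'
import numpy as np, cv2
from station import status, vision
def ray(s,uv,z):
    K=np.array(s["mtx"]);T=np.array(s["extrinsics"])
    d=T[:3,:3]@np.linalg.solve(K,[uv[0],uv[1],1]); o=T[:3,3]
    return (o+d*(z-o[2])/d[2])
def blobs(m,amin=15):
    n,l,st,c=cv2.connectedComponentsWithStats(m.astype(np.uint8))
    return [(c[i],st[i]) for i in range(1,n) if st[i][4]>=amin]
def measure(name,s=None):
    s=s or vision.snapshot(name); im=s["img"]; hsv=cv2.cvtColor(im,cv2.COLOR_BGR2HSV)
    H,S,V=[hsv[...,i].astype(int) for i in range(3)]
    T=np.array(s["extrinsics"])
    def show(tag,m,z,amin):
        for c,st in blobs(m,amin):
            p=ray(s,c,z)
            if 0.3<p[0]<1 and abs(p[1])<.5:
                dist=np.linalg.norm(p-T[:3,3]); px=np.array(s["mtx"])[0][0]/dist
                print(name,tag,c.round(1),"xy",p[:2].round(4),"w_mm",round(1000*st[2]/px,1),"area",st[4])
    show("blue",(H>105)&(H<130)&(S>140)&(V>50),.014,12)
    show("red",((H<6)|(H>174))&(S>170)&(V>80),.006,60)
    show("orange",(H>5)&(H<20)&(S>150)&(V>80),.014,8)
    # white marks: light blobs inside hull of dark rail
    w=(S<60)&(V>95)
    for c,st in blobs(w,100):
        if st[4]<4000:
            p=ray(s,c,.006)
            if .4<p[0]<.9 and abs(p[1])<.4: print(name,"white",c.round(1),"xy",p[:2].round(4),st[2:].tolist())
    return s
E
python3 - <<'E'
from h import *
for n in ("side","scene","wrist"): measure(n)
E
```

```text
side blue [203.1 147. ] xy [0.4867 0.2544] w_mm 42.6 area 147
side blue [216.3 174. ] xy [0.4519 0.1514] w_mm 29.6 area 92
side blue [306.9 230.8] xy [ 0.4849 -0.1224] w_mm 50.9 area 395
side blue [347.6 273.6] xy [ 0.4674 -0.2526] w_mm 19.8 area 90
side blue [386.9 277.6] xy [ 0.5142 -0.3125] w_mm 14.0 area 36
side red [278.6 161.6] xy [0.5914 0.085 ] w_mm 65.4 area 361
side orange [385.8 282.3] xy [ 0.5047 -0.3174] w_mm 21.8 area 27
side white [306.  175.8] xy [0.6047 0.0014] [26, 19, 376]
scene blue [415.5 148.7] xy [0.4758 0.2571] w_mm 34.8 area 82
scene blue [374.6 149.4] xy [0.4316 0.1394] w_mm 15.5 area 17
scene blue [297.9 184.2] xy [ 0.4745 -0.1263] w_mm 54.3 area 248
scene blue [252.5 192.8] xy [ 0.4564 -0.2554] w_mm 22.8 area 58
scene blue [235.  208.7] xy [ 0.4922 -0.3152] w_mm 13.9 area 18
scene red [382.4 193.7] xy [0.5907 0.0847] w_mm 62.9 area 312
scene orange [235.6 213.6] xy [ 0.509  -0.3178] w_mm 22.0 area 34
scene white [385.1 142.2] xy [0.4084 0.1886] [17, 13, 143]
scene white [356.9 206. ] xy [ 6.032e-01 -6.000e-04] [24, 19, 279]
scene white [333.7 219.2] xy [ 0.6201 -0.0775] [24, 20, 379]
scene white [307.7 232.9] xy [ 0.6351 -0.1581] [25, 21, 413]
wrist blue [118.9  34. ] xy [0.4414 0.1461] w_mm 44.2 area 859
wrist blue [181.4 265.6] xy [ 0.471  -0.1259] w_mm 57.7 area 857
wrist red [267.1  93.2] xy [0.592  0.0873] w_mm 65.7 area 2488
wrist white [422.6 305.1] xy [ 0.794  -0.1924] [118, 9, 759]
```

Request:
{"name": "carry_out", "arguments": {"moves": [[0.5, -1, 0, 0, -1], [1, -2, 0, 0, -1], [1.5, -3, 0, 0, -1], [2, -4, 0, 0, -1], [2, -4.75, 0, 0, -1], [2, -4.75, 0, 0, -1], [2, -4.75, 0, 0, -1], [2, -4.75, 0, 0, -1]]}}

```text
t: 1.1
position: [0.4608, 0.0797, 0.2227]
orientation: [2.222, 2.22, 0.001]
contact_force: [0.0, 0.6, 0.4]
finger_gap: 0.0869
finger_force: 0.0
```

```bash
sed -i 's/(S>140)&(V>50)/(S>110)\&(V>25)/' h.py
python3 - <<'E'
from h import *
s=measure("wrist"); cv2.imwrite("pics/w1.png",s["img"]); measure("scene"); measure("side")
print(status.read_state()["position"],np.array(s["extrinsics"])[:3,3])
E
```

```text
wrist blue [340.4  14.4] xy [0.4836 0.244 ] w_mm 51.0 area 1214
wrist blue [306.9 115.8] xy [0.4479 0.143 ] w_mm 33.7 area 672
wrist blue [334.  324.4] xy [ 0.4821 -0.1387] w_mm 58.4 area 802
wrist red [434.5 165.7] xy [0.6006 0.084 ] w_mm 59.1 area 1279
wrist white [419.5 303. ] xy [ 0.6008 -0.1098] [125, 9, 576]
scene blue [413.  150.3] xy [0.4789 0.2463] w_mm 47.3 area 174
scene blue [377.1 152.2] xy [0.445 0.141] w_mm 34.0 area 110
scene blue [298.2 184.8] xy [ 0.4771 -0.1266] w_mm 54.3 area 293
scene blue [252.7 193.4] xy [ 0.4587 -0.2556] w_mm 22.7 area 75
scene blue [234.8 208.7] xy [ 0.4921 -0.3156] w_mm 16.7 area 19
scene red [382.  193.5] xy [0.5898 0.0841] w_mm 65.7 area 326
scene orange [235.4 213. ] xy [ 0.5068 -0.3178] w_mm 22.1 area 27
scene white [358.5 206.1] xy [0.6052 0.0035] [24, 19, 354]
scene white [333.7 219.2] xy [ 0.6201 -0.0774] [24, 20, 377]
scene white [307.7 232.9] xy [ 0.6351 -0.1582] [25, 21, 408]
side blue [203.5 149.3] xy [0.4823 0.2466] w_mm 45.0 area 233
side blue [217.3 177.1] xy [0.4475 0.1413] w_mm 34.2 area 166
side blue [306.8 232.8] xy [ 0.481  -0.1262] w_mm 52.8 area 512
side blue [347.  275.2] xy [ 0.4638 -0.2542] w_mm 21.8 area 139
side blue [387.  277.5] xy [ 0.5146 -0.3126] w_mm 14.0 area 38
side red [278.6 162. ] xy [0.5905 0.084 ] w_mm 65.3 area 382
side orange [385.8 282.3] xy [ 0.5045 -0.3174] w_mm 21.8 area 28
[0.46061609 0.07974227 0.22231777] [0.46092823 0.16451787 0.38560787]
```

View pics/w1.png

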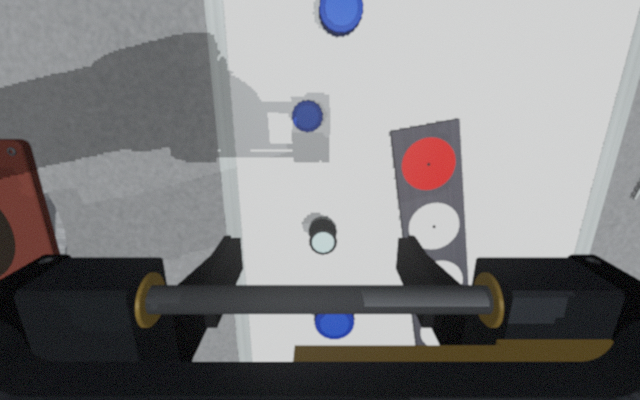

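Side, scene and wrist views agree to 2–3 mm. Caps in the wrist view: cap_44 at (340,14) and cap_34 at (307,116). The loupe is at (322,240), well clear of cap_34. I'll start with cap_34.

Request:
{"name": "carry_out", "arguments": {"moves": [[0.8, -0.34, 0, 0, -1], [1.55, -0.34, 0, 0, -1], [1.55, -0.34, 1, 0, -1], [1.55, -0.34, 2, 0, -1], [1.55, -0.34, 3, 0, -1], [1.55, -0.34, 4, 0, -1], [1.55, -0.34, 4.7, 0, -1], [1.55, -0.34, 5.2, 0, -1], [1.55, -0.34, 5.4, 0, -1], [1.55, -0.34, 5.45, 0, -1]]}}

```text
t: 2.25
position: [0.4461, 0.1418, 0.0038]
orientation: [-2.221, -2.22, 0.003]
contact_force: [-0.6, -0.5, 0.0]
finger_gap: 0.0873
finger_force: 0.0
```

Request:
{"name": "carry_out", "arguments": {"moves": [[0, 0, 0, 0, 1], [0, 0, 0, 0, 1], [0, 0, 0, 0, 1], [0, 0, 0, 0, 1], [0, 0, 0, 0, 1], [0, 0, 0, 0, 1], [0, 0, 0, 0, 1], [0, 0, 0, 0, 1]]}}

```text
t: 3.05
position: [0.4463, 0.142, 0.0046]
orientation: [-2.221, -2.221, 0.0]
contact_force: [-0.2, 1.1, 0.6]
finger_gap: 0.0335
finger_force: 30.0
```

Request:
{"name": "carry_out", "arguments": {"moves": [[0, 0, -0.5, 0, 1], [0, 0, -1.2, 0, 1], [0, 0, -2, 0, 1], [-0.3, 0.4, -2, 0, 1], [-1, 1.1, -2, 0, 1], [-1.7, 1.9, -2, 0, 1], [-2.4, 2.7, -2, 0, 1], [-3.1, 3.5, -2, 0, 1], [-3.46, 3.97, -2, 0, 1], [-3.46, 3.97, -2, 0, 1]]}}

```text
t: 4.05
position: [0.607, 0.0001, 0.0841]
orientation: [2.225, 2.216, -0.001]
contact_force: [-0.2, 0.4, -0.2]
finger_gap: 0.0331
finger_force: 30.0
```

Run:
```python
from h import *
print(status.read_state()["position"],status.read_state()["finger_gap"])
s=vision.snapshot("scene"); cv2.imwrite("pics/s2.png",cv2.resize(s["img"][120:270,200:450],None,fx=3,fy=3))
```

```text
[6.07005003e-01 8.43495315e-05 8.40885819e-02] 0.033139429683440885
```

View pics/s2.png

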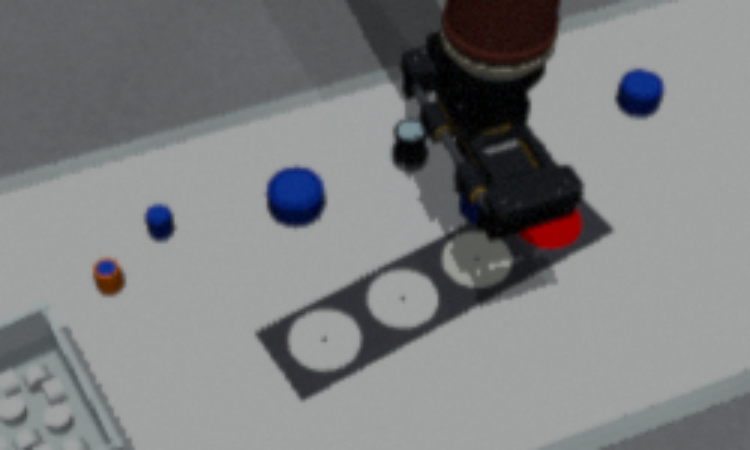

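The cap is held above mark_a, next to the red mark. I'll lower it and check the pose before letting go.

Request:
{"name": "carry_out", "arguments": {"moves": [[0, 0, 0.6, 0, 1], [0, 0, 1.2, 0, 1], [0, 0, 1.6, 0, 1], [0, 0, 1.75, 0, 1], [0, 0, 1.83, 0, 1], [0, 0, 1.83, 0, 1], [0, 0, 1.83, 0, 1]]}}

```text
t: 4.8
position: [0.6058, 0.0037, 0.0123]
orientation: [2.221, 2.221, 0.002]
contact_force: [-0.5, 0.2, 0.7]
finger_gap: 0.0332
finger_force: 30.0
```

Request:
{"name": "carry_out", "arguments": {"moves": [[0, 0, 0.02, 0, -1], [0, 0, 0.02, 0, -1], [0, 0, 0.02, 0, -1], [0, 0, 0.02, 0, -1], [0, 0, 0.02, 0, -1], [0, 0, -0.8, 0, -1], [0, 0, -1.8, 0, -1], [0, 0, -2.8, 0, -1], [0, 0, -3, 0, -1], [0, 0, -3, 0, -1]]}}

```text
t: 5.8
position: [0.6063, 0.0037, 0.1333]
orientation: [2.22, 2.22, 0.004]
contact_force: [0.2, -0.2, -0.7]
finger_gap: 0.0865
finger_force: 0.0
```

Request:
{"name": "carry_out", "arguments": {"moves": [[0.5, -0.25, 0, 0, -1], [1.4, -0.7, 0, 0, -1], [2.4, -1.2, 0, 0, -1], [3.4, -1.7, 0, 0, -1], [4.4, -2.2, 0, 0, -1], [5.4, -2.75, 0, 0, -1], [6.07, -3.1, 0, 0, -1], [6.07, -3.1, 0, 0, -1], [6.07, -3.1, 0, 0, -1], [6.07, -3.1, 0, 0, -1]]}}

```text
t: 6.8
position: [0.4814, 0.2448, 0.1303]
orientation: [-2.223, -2.22, 0.003]
contact_force: [1.0, -0.0, 0.6]
finger_gap: 0.0869
finger_force: 0.0
```

Run:
```python
from h import *
measure("scene"); measure("side")
print(status.read_state()["position"])
```

```text
scene blue [412.9 150.4] xy [0.4793 0.246 ] w_mm 47.3 area 177
scene blue [298.2 184.8] xy [ 0.4771 -0.1266] w_mm 54.3 area 293
scene blue [252.7 193.4] xy [ 0.4587 -0.2556] w_mm 22.7 area 75
scene blue [358.5 201.9] xy [0.5972 0.0065] w_mm 33.2 area 149
scene blue [234.8 208.7] xy [ 0.4921 -0.3156] w_mm 16.7 area 19
scene red [382.  193.5] xy [0.5898 0.0842] w_mm 65.7 area 325
scene orange [235.4 213.3] xy [ 0.5078 -0.3182] w_mm 22.1 area 29
scene white [358.5 208.4] xy [6.124e-01 1.000e-04] [24, 18, 200]
scene white [333.7 219.2] xy [ 0.6201 -0.0774] [24, 20, 377]
scene white [307.7 232.9] xy [ 0.6351 -0.1582] [25, 21, 410]
side blue [203.5 149.4] xy [0.4819 0.2461] w_mm 47.6 area 235
side blue [305.4 170.2] xy [0.6115 0.0102] w_mm 33.9 area 181
side blue [306.8 232.9] xy [ 0.481  -0.1262] w_mm 52.8 area 509
side blue [347.  275.2] xy [ 0.4639 -0.2542] w_mm 21.8 area 138
side blue [387.  277.5] xy [ 0.5146 -0.3126] w_mm 14.0 area 38
side red [278.6 162. ] xy [0.5905 0.084 ] w_mm 65.3 area 382
side orange [385.8 282.3] xy [ 0.5045 -0.3174] w_mm 21.8 area 28
side white [306.1 177.3] xy [ 0.6011 -0.0025] [28, 18, 246]
[0.48169965 0.2448668  0.13077632]
```

Request:
{"name": "carry_out", "arguments": {"moves": [[0, 0, 0.9, 0, -1], [0, 0, 1.8, 0, -1], [0, 0, 2.5, 0, -1], [0, 0, 2.9, 0, -1], [0, 0, 3.1, 0, -1], [0, 0, 3.17, 0, -1], [0, 0, 3.17, 0, -1]]}}

```text
t: 7.6
position: [0.4817, 0.2462, 0.0049]
orientation: [2.222, 2.221, 0.001]
contact_force: [-1.3, 0.8, 0.1]
finger_gap: 0.0866
finger_force: 0.0
```

Request:
{"name": "carry_out", "arguments": {"moves": [[0, 0, 0, 0, 1], [0, 0, 0, 0, 1], [0, 0, 0, 0, 1], [0, 0, 0, 0, 1], [0, 0, 0, 0, 1], [0, 0, 0, 0, 1], [0, 0, 0, 0, 1], [0, 0, 0, 0, 1]]}}

```text
t: 8.4
position: [0.4812, 0.2464, 0.0046]
orientation: [-2.222, -2.221, -0.0]
contact_force: [1.4, -0.2, 0.9]
finger_gap: 0.0433
finger_force: 30.0
```

Request:
{"name": "carry_out", "arguments": {"moves": [[0, 0, -0.5, 0, 1], [0, 0, -1.2, 0, 1], [0, 0, -2, 0, 1], [-0.5, 0.2, -2.5, 0, 1], [-1.3, 0.55, -2.5, 0, 1], [-2.2, 0.95, -2.5, 0, 1], [-3.1, 1.35, -2.5, 0, 1], [-4, 1.75, -2.5, 0, 1], [-4, 1.75, -2.5, 0, 1]]}}

```text
t: 9.3
position: [0.553, 0.0797, 0.1045]
orientation: [2.229, 2.211, -0.002]
contact_force: [-0.1, 0.7, -0.6]
finger_gap: 0.0435
finger_force: 30.0
```

Request:
{"name": "carry_out", "arguments": {"moves": [[-0.5, 0.2, 0, 0, 1], [-1.3, 0.55, 0, 0, 1], [-2.2, 0.95, 0, 0, 1], [-3, 1.3, 0, 0, 1], [-3.7, 1.6, 0, 0, 1], [-4.09, 1.72, 0, 0, 1], [-4.09, 1.72, 0, 0, 1], [-4.09, 1.72, 0, 0, 1], [-4.09, 1.72, 0, 0, 1]]}}

```text
t: 10.2
position: [0.6196, -0.0748, 0.1045]
orientation: [-2.218, -2.223, -0.001]
contact_force: [0.1, 0.2, -0.8]
finger_gap: 0.0434
finger_force: 30.0
```

Request:
{"name": "carry_out", "arguments": {"moves": [[0, 0, 0.7, 0, 1], [0, 0, 1.4, 0, 1], [0, 0, 1.9, 0, 1], [0, 0, 2.2, 0, 1], [0, 0, 2.33, 0, 1], [0, 0, 2.33, 0, 1], [0, 0, 2.33, 0, 1]]}}

```text
t: 10.9
position: [0.6207, -0.0769, 0.0123]
orientation: [2.22, 2.221, 0.002]
contact_force: [0.8, 1.0, 0.1]
finger_gap: 0.0434
finger_force: 30.0
```

Request:
{"name": "carry_out", "arguments": {"moves": [[0, 0, 0.02, 0, -1], [0, 0, 0.02, 0, -1], [0, 0, 0.02, 0, -1], [0, 0, 0.02, 0, -1], [0, 0, 0.02, 0, -1], [0, 0, -0.8, 0, -1], [0, 0, -1.8, 0, -1], [0, 0, -2.8, 0, -1], [0, 0, -3, 0, -1], [0, 0, -3, 0, -1]]}}

```text
t: 11.9
position: [0.6212, -0.0773, 0.1333]
orientation: [2.22, 2.219, 0.004]
contact_force: [0.3, -0.3, -0.8]
finger_gap: 0.0868
finger_force: 0.0
```

Request:
{"name": "carry_out", "arguments": {"moves": [[-0.3, -0.8, 0, 0, -1], [-0.6, -1.7, 0, 0, -1], [-0.9, -2.6, 0, 0, -1], [-1.2, -3.3, 0, 0, -1], [-1.23, -3.53, 0, 0, -1], [-1.23, -3.53, 0, 0, -1], [-1.23, -3.53, 0, 0, -1], [-1.23, -3.53, 0, 0, -1]]}}

```text
t: 12.7
position: [0.4797, -0.1257, 0.131]
orientation: [-2.22, -2.223, 0.0]
contact_force: [0.5, 0.1, 0.8]
finger_gap: 0.0868
finger_force: 0.0
```

Request:
{"name": "carry_out", "arguments": {"moves": [[0, 0, 0.9, 0, -1], [0, 0, 1.8, 0, -1], [0, 0, 2.5, 0, -1], [0, 0, 2.9, 0, -1], [0, 0, 3.1, 0, -1], [0, 0, 3.17, 0, -1], [0, 0, 3.17, 0, -1]]}}

```text
t: 13.4
position: [0.4794, -0.1263, 0.0048]
orientation: [2.221, 2.222, 0.0]
contact_force: [0.6, 0.2, -0.3]
finger_gap: 0.0871
finger_force: 0.0
```

Request:
{"name": "carry_out", "arguments": {"moves": [[0, 0, 0, 0, 1], [0, 0, 0, 0, 1], [0, 0, 0, 0, 1], [0, 0, 0, 0, 1], [0, 0, 0, 0, 1], [0, 0, 0, 0, 1], [0, 0, 0, 0, 1], [0, 0, 0, 0, 1]]}}

```text
t: 14.2
position: [0.4789, -0.1264, 0.0047]
orientation: [2.221, 2.221, 0.0]
contact_force: [-1.2, -0.1, 3.7]
finger_gap: 0.0538
finger_force: 30.0
```

Request:
{"name": "carry_out", "arguments": {"moves": [[0, 0, -0.5, 0, 1], [0, 0, -1.2, 0, 1], [0, 0, -2, 0, 1], [-0.1, 0.5, -2.5, 0, 1], [-0.3, 1.3, -2.5, 0, 1], [-0.5, 2.2, -2.5, 0, 1], [-0.7, 3, -2.5, 0, 1], [-0.79, 3.6, -2.5, 0, 1], [-0.79, 3.9, -2.5, 0, 1], [-0.79, 3.9, -2.5, 0, 1]]}}

```text
t: 15.2
position: [0.6356, -0.1576, 0.1035]
orientation: [-2.22, -2.222, 0.001]
contact_force: [0.8, -0.2, -0.6]
finger_gap: 0.0532
finger_force: 30.0
```

Request:
{"name": "carry_out", "arguments": {"moves": [[0, 0, 0.3, 0, 1], [0, 0, 1, 0, 1], [0, 0, 1.6, 0, 1], [0, 0, 2.1, 0, 1], [0, 0, 2.3, 0, 1], [0, 0, 2.33, 0, 1], [0, 0, 2.33, 0, 1]]}}

```text
t: 15.9
position: [0.6342, -0.158, 0.0113]
orientation: [-2.221, -2.221, 0.0]
contact_force: [-0.2, -0.7, 0.5]
finger_gap: 0.0534
finger_force: 30.0
```

Request:
{"name": "carry_out", "arguments": {"moves": [[0, 0, 0.01, 0, -1], [0, 0, 0.01, 0, -1], [0, 0, 0.01, 0, -1], [0, 0, 0.01, 0, -1], [0, 0, 0.01, 0, -1], [0, 0, -0.8, 0, -1], [0, 0, -1.8, 0, -1], [0, 0, -2.8, 0, -1], [0, 0, -3, 0, -1], [0, 0, -3, 0, -1]]}}

```text
t: 16.9
position: [0.6359, -0.1582, 0.1334]
orientation: [2.219, 2.219, 0.003]
contact_force: [-0.2, 0.8, -0.6]
finger_gap: 0.0869
finger_force: 0.0
```

Request:
{"name": "carry_out", "arguments": {"moves": [[-0.4, -0.7, 0, 0, -1], [-0.8, -1.5, 0, 0, -1], [-1.2, -2.3, 0, 0, -1], [-1.7, -3.1, 0, 0, -1], [-2.2, -3.9, 0, 0, -1], [-2.42, -4.35, 0, 0, -1], [-2.42, -4.35, 0, 0, -1], [-2.42, -4.35, 0, 0, -1], [-2.42, -4.35, 0, 0, -1]]}}

```text
t: 17.8
position: [0.4619, -0.2536, 0.1309]
orientation: [-2.219, -2.223, -0.0]
contact_force: [0.1, 0.7, 0.5]
finger_gap: 0.0869
finger_force: 0.0
```

Run:
```python
from h import *
measure("scene"); s=measure("side"); cv2.imwrite("pics/d3.png",s["img"])
print(status.read_state()["position"])
```

```text
scene blue [252.7 193.4] xy [ 0.4588 -0.2554] w_mm 22.7 area 77
scene blue [358.4 201.9] xy [0.5971 0.0062] w_mm 33.2 area 150
scene blue [234.8 208.7] xy [ 0.4921 -0.3156] w_mm 16.7 area 19
scene blue [333.2 215.1] xy [ 0.6126 -0.0758] w_mm 45.8 area 241
scene blue [306.9 228.6] xy [ 0.6267 -0.1569] w_mm 57.9 area 362
scene red [382.  193.5] xy [0.5898 0.0841] w_mm 65.7 area 326
scene orange [235.6 213.3] xy [ 0.5081 -0.3178] w_mm 22.1 area 32
scene white [358.6 208.4] xy [6.125e-01 2.000e-04] [24, 18, 199]
scene white [334.6 222.6] xy [ 0.6314 -0.0797] [24, 18, 152]
scene white [309.3 238. ] xy [ 0.6514 -0.16  ] [25, 17, 108]
side blue [305.4 170.1] xy [0.6116 0.0104] w_mm 33.9 area 180
side blue [347.  275.2] xy [ 0.4639 -0.2542] w_mm 23.8 area 142
side blue [387.  277.5] xy [ 0.5146 -0.3126] w_mm 14.0 area 38
side red [278.6 162. ] xy [0.5905 0.084 ] w_mm 65.3 area 380
side orange [385.  284.3] xy [ 0.5002 -0.319 ] w_mm 21.8 area 65
side white [355.  226.2] xy [ 0.5714 -0.1831] [18, 15, 113]
[ 0.4617648  -0.2537942   0.13101299]
```

View pics/d3.png

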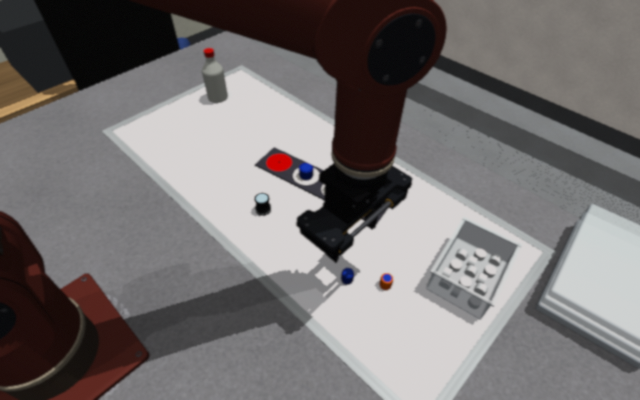

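cap_34 is centred on its mark at (306,172). cap_24 stands at (347,275), with the orange look-alike at (386,281) and the tub beyond, both clear of the fingers.

Request:
{"name": "carry_out", "arguments": {"moves": [[0, 0, 0.9, 0, -1], [0, 0, 1.8, 0, -1], [0, 0, 2.5, 0, -1], [0, 0, 2.9, 0, -1], [0, 0, 3.1, 0, -1], [0, 0, 3.17, 0, -1], [0, 0, 3.17, 0, -1]]}}

```text
t: 18.6
position: [0.4613, -0.2547, 0.0048]
orientation: [2.221, 2.222, 0.0]
contact_force: [0.2, -0.2, 0.6]
finger_gap: 0.0869
finger_force: 0.0
```

Request:
{"name": "carry_out", "arguments": {"moves": [[0, 0, 0, 0, 1], [0, 0, 0, 0, 1], [0, 0, 0, 0, 1], [0, 0, 0, 0, 1], [0, 0, 0, 0, 1], [0, 0, 0, 0, 1], [0, 0, 0, 0, 1], [0, 0, 0, 0, 1], [0, 0, 0, 0, 1]]}}

```text
t: 19.5
position: [0.4608, -0.2548, 0.0045]
orientation: [-2.221, -2.221, 0.0]
contact_force: [0.1, 0.6, -0.1]
finger_gap: 0.0231
finger_force: 30.3
```

Request:
{"name": "carry_out", "arguments": {"moves": [[0, 0, -0.5, 0, 1], [0, 0, -1.2, 0, 1], [0, 0, -2, 0, 1], [0.5, 0.2, -2.5, 0, 1], [1.3, 0.5, -2.5, 0, 1], [2.2, 0.85, -2.5, 0, 1], [3.1, 1.2, -2.5, 0, 1], [4, 1.5, -2.5, 0, 1], [4, 1.5, -2.5, 0, 1]]}}

```text
t: 20.4
position: [0.5223, -0.0887, 0.1046]
orientation: [-2.212, -2.229, -0.003]
contact_force: [-0.1, 0.3, -1.1]
finger_gap: 0.0232
finger_force: 30.0
```

Request:
{"name": "carry_out", "arguments": {"moves": [[0.5, 0.2, 0, 0, 1], [1.3, 0.5, 0, 0, 1], [2.2, 0.9, 0, 0, 1], [3.1, 1.2, 0, 0, 1], [4, 1.6, 0, 0, 1], [4.48, 1.73, 0, 0, 1], [4.48, 1.73, 0, 0, 1], [4.48, 1.73, 0, 0, 1], [4.48, 1.73, 0, 0, 1]]}}

```text
t: 21.3
position: [0.5898, 0.0825, 0.1044]
orientation: [2.223, 2.219, -0.002]
contact_force: [-0.2, -2.0, -0.9]
finger_gap: 0.0234
finger_force: 30.0
```

Request:
{"name": "carry_out", "arguments": {"moves": [[0, 0, 0.7, 0, 1], [0, 0, 1.4, 0, 1], [0, 0, 1.9, 0, 1], [0, 0, 2.2, 0, 1], [0, 0, 2.33, 0, 1], [0, 0, 2.33, 0, 1], [0, 0, 2.33, 0, 1]]}}

```text
t: 22.0
position: [0.5907, 0.0841, 0.0123]
orientation: [2.221, 2.22, 0.002]
contact_force: [-0.2, -0.6, 0.0]
finger_gap: 0.0236
finger_force: 30.0
```

Next I'll release it, retreat upward and to the left, and look from the side and from the wrist.

Request:
{"name": "carry_out", "arguments": {"moves": [[0, 0, 0.02, 0, -1], [0, 0, 0.02, 0, -1], [0, 0, 0.02, 0, -1], [0, 0, 0.02, 0, -1], [0, 0, 0.02, 0, -1], [0, 0, -0.8, 0, -1], [0, 0, -1.8, 0, -1], [0, 0, -2.8, 0, -1], [0, 0, -3.8, 0, -1], [0, 0, -4.3, 0, -1]]}}

```text
t: 23.0
position: [0.5913, 0.0847, 0.1875]
orientation: [2.22, 2.22, 0.006]
contact_force: [1.8, 0.1, -0.7]
finger_gap: 0.0856
finger_force: 0.0
```

Request:
{"name": "carry_out", "arguments": {"moves": [[1, -0.5, 0, 0, -1], [2, -1, 0, 0, -1], [3, -1.5, 0, 0, -1], [4, -2, 0, 0, -1], [4.3, -2.5, 0, 0, -1], [4.3, -2.5, 0, 0, -1], [4.3, -2.5, 0, 0, -1], [4.3, -2.5, 0, 0, -1]]}}

```text
t: 23.8
position: [0.4908, 0.2552, 0.1833]
orientation: [2.223, 2.219, -0.0]
contact_force: [0.7, -0.6, 0.6]
finger_gap: 0.087
finger_force: 0.0
```

Run:
```python
from h import *
s=vision.snapshot("scene"); t=vision.snapshot("side")
for n,q in(("scene",s),("side",t)):
    hsv=cv2.cvtColor(q["img"],cv2.COLOR_BGR2HSV); H,S,V=[hsv[...,i] for i in range(3)]
    for c,st in blobs((H>105)&(H<130)&(S>110)&(V>25),30):
        p=ray(q,c,.020)
        if .55<p[0]<.7: print(n,p[:2].round(4),st[4])
a=cv2.resize(s["img"][130:260,270:440],None,fx=3,fy=3); b=cv2.resize(t["img"][130:260,230:400],None,fx=3,fy=3)
cv2.imwrite("pics/f.png",cv2.resize(np.vstack([a,b]),None,fx=.75,fy=.75))
```

```text
scene [0.6763 0.7444] 84
scene [0.5855 0.0855] 77
scene [0.6014 0.004 ] 151
scene [ 0.6166 -0.0778] 240
scene [ 0.6306 -0.1584] 364
side [0.5936 0.0886] 88
side [0.6072 0.0058] 181
side [ 0.6218 -0.0765] 296
side [ 0.6353 -0.1569] 467
```

View pics/f.png

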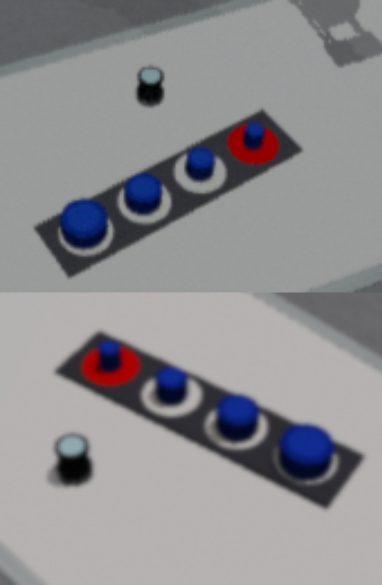

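Both views show the four caps upright and centred on their marks, smallest on red through largest at the far end. Averaged over the two views, each lies within about 4 mm of its mark's centre. The loupe is undisturbed.

```bash
python3 -c "
from station import ticket
print(ticket.finish_job())"
```

```text
the job is handed in; nothing more can be done
None
```

I placed all four caps upright on their marks in order of diameter, 24 mm on red through 54 mm on the far white mark, let go of them, and handed in the job about 24 s into the 88 s limit; no verdict came back.

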